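# Refit the filter cover on the bench filter unit

## Robot

A 7-joint arm with a two-finger parallel gripper is mounted at the origin on the work surface. World frame = base frame: x ahead of the robot, y to its left, z up, the work surface at z = 0. Lengths are in m, angles in rad, forces in N, time in s.
With the tool pointing down it reaches from about 0.4 to 0.875 m from the base axis. Payload 6.5 kg.
Tool frame: the origin (TCP) lies between the finger pads; the fingertips stand 17 mm ahead of it and the grasp point (between the pads) lies 2 mm behind it; z points along the fingers, x is the direction in which the jaws open and shut, and the axes are right-handed (so a half turn about z gives the same grasp; the last joint's range is limited). The gripper opens to 88 mm and grips with 3 to 60 N. Pads are 18 mm wide; open, the fingers measure 123 mm over their backs; the gripper's body (75 mm by 187 mm) begins 45 mm behind the grasp point.
Start: joints at [1.255, 0.536, -0.004, 1.538, 0.003, 1.067, -0.071], TCP at [0.161, -0.63, 0.256] pointing down, gripper open.
Joint ranges: [-2.7, 2.7], [-0.37, 2.16], [-1.27, 1.26], [0.24, 2.4], [-1.31, 4.45], [0.19, 1.91], [-2.76, 2.76]. Speed limits (rad/s): [2.39, 2.39, 3.14, 3.14, 3.14, 3.14, 3.14].

## Interface

Orientations are given as a rotation vector (axis times angle).
In Python, from cell import ctrl, eyes, workorder gives the robot as it stands. The module is installed in compiled form; this text tells all that it offers.
- The arm moves only by the tool servo_tool, never from a script. Its argument "series" is one flat list of numbers, 6 for each row, row after row: the shift along the world's x, y, z in mm, then the turn, a rotation vector about the world's x, y, z in rad. In form: [x, y, z, rx, ry, rz, x, y, z, rx, ry, rz, ...]. A call has 1 to 5 rows; each row is the pose to reach, as a shift and turn from the pose measured when the call began; what a row does not reach only later rows make up. A row lasts 1/8 s, in which the tool goes at most 62.5 mm and 10.7 degrees, less where a joint would pass 70% of its speed; a pose out of reach is approached as far as the arm can. A call with a gripper value outside its range is refused whole. "grip" is the closure in counts, from 0 (fully open) to 255 (shut), set as the call begins (left out, the last holds). The fingers move at their own pace and stop on an object; "newtons" is the grip in N (left out, the last holds). Time passes only in rows, so rows that repeat a pose let the fingers close. It gives the time, the measured TCP pose, the force and the opening at its end, in the units of the state.
- ctrl.read_state(): the state, without advancing time (a new reading comes with each control period).
- eyes.snapshot(name): name is "side" or "top"; returns (picture, depth): 480x640x3 uint8, red, green, blue; 480x640 float32, m along the optical axis (not along the pixel's ray), 0 where there is no reading.
- eyes.camera_model(name): a dict with "fx", "fy", "cx", "cy" (pixels), "dist_coeffs" ([k1, k2, p1, p2, k3] as OpenCV has them; the pictures are not rectified), "origin" and "attitude" of the camera in the world. Camera axes: x right, y down, z forward; pixel columns grow to the right and rows downward; lengths in m; the calibration is good to about 2 mm. A picture is of the moment at which its call begins. camera_model takes no time and is no camera call.
- workorder.close_job(): hands the job in, once; it reports no verdict.
The state is a dict: "clock": time; "joint_pos": joint angles; "joint_velocities": joint speeds; "tau": joint torques, N m; "tool_pos": TCP position; "orientation": TCP orientation; "ft_force": force on the tool from outside, world axes, zero at the start; "torque": the same for the moment, N m; "grip_width": finger opening in m.
Only numpy, scipy, OpenCV 4.12 (cv2) and the standard library are available. Lean on these libraries where they do the work, as an engineer would, in place of code of your own. Each camera call takes 0.05 s, during which the arm holds its last target. There are 200 camera calls.

## Task

Put the white cover back on the filter unit: hold it at a tilt, hook its thin lip under the blue ledge of the bay, then swing it down until it lies fully home and the orange latch has snapped over its far edge, and let go. The bay frame may be bolted up to two centimetres off its nominal place towards or away from the latch side, so feel for the ledge; work gently, never forcing the cover against the unit, and leave everything else on the bench where it is.

Things in the scene. Friction and masses are not known exactly. Their poses are not given: they have to be found in the camera images.
- bay (a point): Centre of the filter bay, at seat height, 100 mm above the bench. Axes: x from ledge (-x) to latch (+x), y across, z up; numbers below use this frame. The blue bay frame (ledge, seat, walls, latch) is bolted through slotted holes: its TRUE place is shifted along x alone by an unknown up to 18 mm either way from the nominal numbers; it stays put below 100 N.
- ledge (a point): Nominal middle of the ledge's front edge, underside: bay x -61.5, z +7 mm. The ledge overhangs the -x end over the full width, top at z +12; the slot below it is closed at x -74.5. The frame's front end is at x -90 mm.
- seat (a point): Nominal middle of the far seat strip (bay x 52 to 61.5 mm, top z 0). Two side strips, y 44 to 52 mm either side, run x -60 to 61.5, top z 0. Inside them the bay is open, 26 mm deep, filter at 15 mm depth. Side walls (inner faces y +-52) and far wall (inner face x 61.5) reach z +7. The cover's opening is 123 x 104 mm; with its lip it cannot go in flat.
- latch (a joint): Orange spring latch, mid far wall, 30 mm wide, slides along bay x: 0 = sprung out (nose at x 55.5, underside z 11 to 12 mm), up to 0.009 m pushed back. Its upper face slopes 28 deg from vertical up to z 27. The cover's far edge, pressed down with 3 to 8 N, pushes it back 3 to 6 mm and it snaps to 0 over the edge. Posts around it (x 66 to 86, y +-24) reach z 30.
- cover_grip (a point): Centre of the blue grip bar on the loose white cover (0.13 to 0.25 kg). Axes: x from lip to far edge, y across, z up. Bar: 50 (x) x 14 (y) x 32 mm tall. Plate 120 x 100 x 10 mm: spans x -85 to +35, y +-50, z -26 to -16 from here. Seated, this point is at (25, 0, 26) mm from the true bay centre, play 1.5 mm in x, 2 mm in y; the plate then stands 3 mm over the side walls.
- cover_lip (a point): Mid tip of the cover's lip, half its thickness: (-97, 0, -24) mm from cover_grip. The lip is a tongue 12 mm long (x), 70 wide, 4 thick, level with the plate's underside, at the plate's -x end.
- unit: White fixed filter unit 270 (x) x 190 (y) x 70 mm with the blue bay frame on top (to 112 mm, latch posts to 130); origin at its underside centre under the bay, axes as bay.
- cover: The cover as a whole; origin at the centre of the plate's underside; cover_grip is at (25, 0, 26) mm from it, same axes.
- tray: Fixed shallow aluminium tray 190 x 225 mm, 12 mm high, floor about 4 mm thick, where the cover starts; origin at its underside centre.
- forceps: Steel forceps 130 mm long lying on the tray beside the cover; leave it.
- broth_a: Small amber bottle, 48 mm across, 100 mm tall, origin at its underside; leave it.
- broth_b: Small amber bottle, 48 mm across, 100 mm tall, origin at its underside; leave it.
- broth_c: Larger amber bottle, 60 mm across, 130 mm tall, origin at its underside; leave it.
- beaker: Empty glass beaker, 72 mm across, 85 mm tall, origin at its underside; leave it.
- dishes: Stack of clear dishes, 90 mm across, 45 mm tall, origin at its underside; leave it.
Mind the look-alikes: they are no part of the job. What is shaped like the cover but purple is not meant.

How it is judged:
By the outcome, as a careful person would: the job done as asked, in the order asked, and still so for the second after the job is handed in, with the robot touching nothing.
It also fails if it takes over 56 s, if anything falls off the work surface, if the arm or the gripper's body presses on something with over 40 N, if the wrist force passes 120 N, or if a joint passes its speed limit or range.

## Working session

There is one attempt and no reset: what is moved stays moved. The work goes in short steps, Python scripts to look and compute and a tool call to move; the robot and the scene stay as the last step left them, time stands still between calls to the robot, and variables do not carry over. Pictures are saved under pics/ and viewed, on a budget of 10 in all, crops included, one or two more only if the job needs it, and the job is handed in when it is done.

Besides the shell and the picture viewer there is one more tool, called after "Request:" as name(argument=value, ...), one argument or row to a line, values as JSON. servo_tool: Moves the arm, as the interface text tells. Its arguments: {"type":"object","properties":{"series":{"type":"array","items":{"type":"number"}},"grip":{"type":"number"},"newtons":{"type":"number"}},"required":["series"]}

```bash
mkdir -p pics; cat > h.py <<'E'
import numpy as np, cv2
from scipy.spatial.transform import Rotation as R
from cell import ctrl, eyes, workorder
def cam(n):
    m=eyes.camera_model(n); K=np.array([[m['fx'],0,m['cx']],[0,m['fy'],m['cy']],[0,0,1.]])
    A=np.array(m['attitude'],float)
    A=A if A.shape==(3,3) else (R.from_rotvec(A).as_matrix() if A.size==3 else R.from_quat(A).as_matrix())
    return K,np.array(m['dist_coeffs'],float),np.array(m['origin'],float),A
def cloud(n,d):
    K,D,o,A=cam(n); v,u=np.mgrid[:480,:640]
    p=cv2.undistortPoints(np.stack([u.ravel(),v.ravel()],1).astype(np.float64)[:,None],K,D)[:,0]
    P=np.c_[p,np.ones(len(p))]*d.reshape(-1,1)
    return (P@A.T+o).reshape(480,640,3)
E
python3 - <<'E'
from h import *
for n in('side','top'):
    print(eyes.camera_model(n))
    p,d=eyes.snapshot(n); cv2.imwrite(f'pics/{n}0.png',p[:,:,::-1]); np.savez(f'{n}0.npz',p=p,d=d)
print(ctrl.read_state())
E
```

```text
{'fx': 500.8904131653469, 'fy': 500.8904131653469, 'cx': 312.21200333878426, 'cy': 244.96011569417573, 'dist_coeffs': array([-0.11586397,  0.        ,  0.        ,  0.        ,  0.        ]), 'origin': array([-0.00998276,  0.64449545,  0.89473283]), 'attitude': array([-0.87342952,  2.51752116, -1.06747758])}
{'fx': 558.7728470194234, 'fy': 558.7728470194234, 'cx': 323.34098241163264, 'cy': 236.65225885438812, 'dist_coeffs': array([0.04835702, 0.        , 0.        , 0.        , 0.        ]), 'origin': array([0.25850647, 0.00364052, 1.47890501]), 'attitude': array([-2.02025594,  2.20255325, -0.22959566])}
{'clock': 0.1, 'joint_pos': array([ 1.25479165,  0.53707194, -0.0044408 ,  1.53872692,  0.00255892,
        1.0672946 , -0.07121599]), 'joint_velocities': array([-0.00162292, -0.00024719,  0.00079822, -0.00258164,  0.00052178,
       -0.00018148, -0.00060591]), 'tau': array([ 3.32880758e-03, -5.72067118e+01,  9.93973017e-01, -2.52227050e+01,
       -5.62392629e-02,  1.35520723e-02,  5.51319852e-05]), 'tool_pos': array([ 0.16056773, -0.6293348 ,  0.25495708]), 'orientation': array([-2.48023678e+00,  1.92682036e+00,  1.92345852e-03]), 'ft_force': array([-0.46971971,  0.41840977, -0.15272937]), 'torque': array([0.01003038, 0.00013913, 0.01352542]), 'grip_width': 0.08797042386458115}
```

View pics/top0.png

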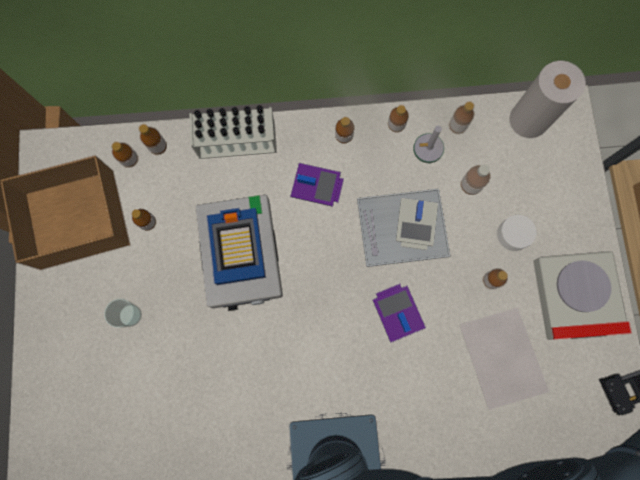

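View pics/side0.png

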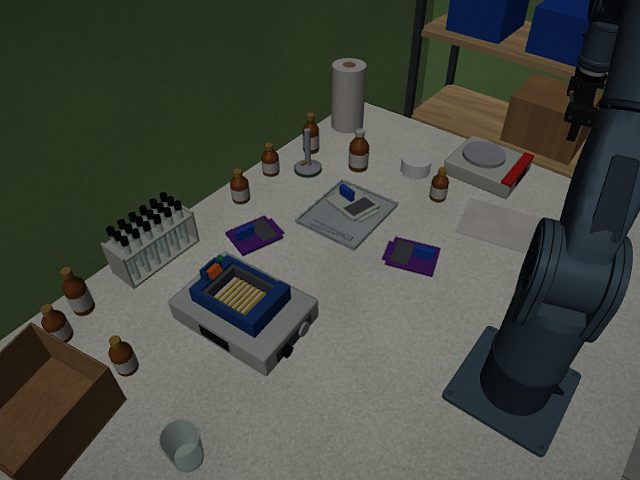

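The top view shows three cover-shaped things: purple at (317,185), purple at (399,312), and white in the aluminium tray at (417,222). The white one in the tray with the blue bar matches the description. The bay is at (237,245), with its orange latch at (231,217). I'll confirm with a crop and measure.

```bash
cat > m.py <<'E'
from h import *
import sys
def rect(pts): 
    c,(w,h),a=cv2.minAreaRect(pts.astype(np.float32)*1000); b=cv2.boxPoints((c,(w,h),a)); return np.round(c,1),np.round((w,h),1),np.round(a,1),np.round(b,0).tolist()
for n in('top','side'):
    z=np.load(f'{n}0.npz'); p,d=z['p'],z['d']; C=cloud(n,d); hsv=cv2.cvtColor(p,cv2.COLOR_RGB2HSV)
    blue=cv2.inRange(hsv,(105,150,60),(122,255,255)); org=cv2.inRange(hsv,(5,200,150),(15,255,255))
    v,u=np.mgrid[:480,:640]
    for nm,mk in(('blue',blue),('org',org)):
        k,l,s,ce=cv2.connectedComponentsWithStats(mk)
        for i in range(1,k):
            if s[i,4]<40: continue
            P=C[(l==i)&(d>0)]
            if len(P)<20 or not(.2<np.median(P[:,0])<1.0): continue
            z=np.percentile(P[:,2],[5,50,95]); top=P[P[:,2]>z[2]-.008]
            print(n,nm,ce[i].round(),s[i,4],'z',(z*1000).round(),*rect(top[:,:2]))
    if n=='top':
        w=cv2.inRange(hsv,(0,0,150),(179,60,255)); x=C.reshape(480,640,3)
        sel=(u>385)&(u<445)&(v>190)&(v<255)&(C[:,:,2]>.012)&(C[:,:,2]<.022)
        k,l,s,ce=cv2.connectedComponentsWithStats(sel.astype(np.uint8)); i=1+s[1:,4].argmax(); print('plate',ce[i],rect(C[l==i][:,:2]),np.median(C[l==i][:,2]))
        for zz in range(0,30,2): print(zz,(sel0:=((u>385)&(u<445)&(v>190)&(v<255)&(abs(C[:,:,2]*1000-zz)<1))).sum(),end=' ')
a=np.load('top0.npz')['p'][180:275,350:460]; b=np.load('top0.npz')['p'][185:315,190:290]; 
f=lambda q:cv2.resize(q,(400,480),interpolation=cv2.INTER_CUBIC)
cv2.imwrite('pics/crop0.png',np.hstack([cv2.resize(a,(400,345),interpolation=2),cv2.resize(b,(400,520),interpolation=2)[:345]])[:,:,::-1])
E
python3 m.py
```

```text
top blue [306. 179.] 124 z [24. 41. 47.] [728.1  14.1] [48.3 13.4] 72.5 [[714.0, -7.0], [727.0, -11.0], [742.0, 35.0], [729.0, 39.0]]
top blue [237. 252.] 1196 z [103. 111. 122.] [548.  201.8] [173.4 120.9] 3.2 [[458.0, 257.0], [465.0, 137.0], [638.0, 146.0], [631.0, 267.0]]
top blue [404. 322.] 115 z [28. 43. 48.] [ 327. -204.] [46.9 12.9] 17.7 [[303.0, -205.0], [307.0, -217.0], [351.0, -203.0], [347.0, -191.0]]
top org [230. 216.] 54 z [123. 128. 131.] [618.5 208.6] [12.7 27.6] 6.9 [[611.0, 222.0], [614.0, 194.0], [627.0, 196.0], [623.0, 223.0]]
plate [416.35833998 223.13248204] (array([ 584.4, -272.9]), array([102.6, 131.9]), np.float64(76.2), [[508.0, -307.0], [636.0, -338.0], [661.0, -239.0], [533.0, -207.0]]) 0.01581385876246788
0 175 2 320 4 444 6 411 8 350 10 290 12 328 14 379 16 384 18 266 20 128 22 51 24 15 26 4 28 5 side blue [477.  18.] 2049 z [188. 253. 320.] [  663.2 -1212.5] [ 26.6 139. ] 89.3 [[594.0, -1225.0], [733.0, -1227.0], [733.0, -1200.0], [594.0, -1198.0]]
side blue [558.  30.] 3171 z [191. 286. 347.] [  351.2 -1024.1] [177.6 849.1] 12.9 [[170.0, -630.0], [359.0, -1458.0], [533.0, -1418.0], [343.0, -590.0]]
side blue [346. 192.] 148 z [20. 40. 48.] [ 615.2 -277.3] [16.1 51. ] 76.8 [[589.0, -279.0], [638.0, -291.0], [642.0, -275.0], [592.0, -264.0]]
side blue [243. 230.] 105 z [11. 42. 46.] [730.7  14.1] [48.8 16.5] 71.5 [[715.0, -6.0], [731.0, -12.0], [746.0, 35.0], [731.0, 40.0]]
side blue [423. 252.] 261 z [14. 34. 45.] [ 329.3 -203.1] [49.1 19.2] 21.0 [[303.0, -203.0], [310.0, -221.0], [356.0, -203.0], [349.0, -185.0]]
side blue [245. 294.] 1256 z [106. 110. 115.] [549.6 205.2] [174.8 124.6] 3.5 [[459.0, 262.0], [466.0, 138.0], [641.0, 148.0], [633.0, 273.0]]
side blue [208. 265.] 43 z [128. 131. 134.] [628.7 210.4] [20.5 47.9] 5.4 [[616.0, 233.0], [621.0, 186.0], [641.0, 188.0], [637.0, 235.0]]
```

View pics/crop0.png

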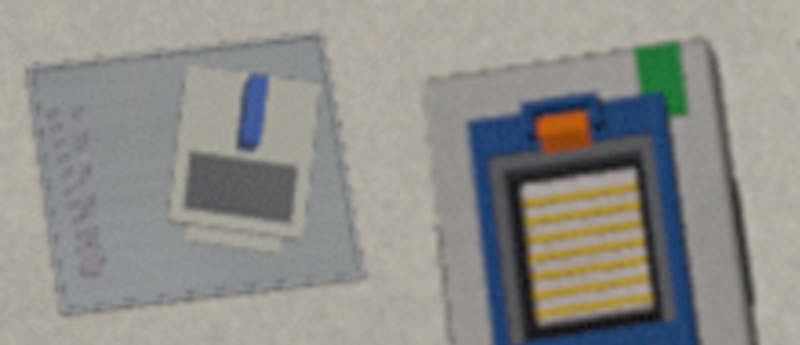

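The crop confirms the target: a white plate with a grey window, a blue bar and the lip at its lower end. It's the cover in the tray. The bar is at about (615,-279) mm with cover yaw -13.7°, and the true bay is at about (551,203.6) mm with yaw +3.3°. I'm moving now.

Request:
servo_tool(
  series=[60, 46, 0, 0, 0, -0.16, 109, 84, 0, 0, 0, -0.32, 158, 122, 0, 0, 0, -0.49, 207, 160, 0, 0, 0, -0.49, 256, 198, 0, 0, 0, -0.49],
  grip=130,
  newtons=30,
)

```text
clock: 0.72
tool_pos: [0.4089, -0.4367, 0.2547]
orientation: [-1.939, 2.471, 0.002]
ft_force: [2.0, 0.4, 0.1]
grip_width: 0.0435
```

Request:
servo_tool(
  series=[49, 38, 0, 0, 0, 0, 98, 76, 0, 0, 0, 0, 147, 114, 0, 0, 0, 0, 185, 142, -40, 0, 0, 0, 198, 152, -80, 0, 0, 0],
)

```text
clock: 1.35
tool_pos: [0.6098, -0.2806, 0.1735]
orientation: [-1.943, 2.464, 0.003]
ft_force: [0.1, 1.0, -0.5]
grip_width: 0.0431
```

Request:
servo_tool(
  series=[5, 2, -60, 0, 0, 0, 5, 2, -100, 0, 0, 0, 5, 2, -125, 0, 0, 0, 5, 2, -137, 0, 0, 0, 5, 2, -138, 0, 0, 0],
)

```text
clock: 1.98
tool_pos: [0.6145, -0.2786, 0.0351]
orientation: [-1.944, 2.464, 0.004]
ft_force: [0.7, 0.4, 0.5]
grip_width: 0.0434
```

```bash
python3 - <<'E'
from h import *
p,d=eyes.snapshot('side'); print(ctrl.read_state()['tool_pos'],ctrl.read_state()['ft_force'])
cv2.imwrite('pics/s1.png',cv2.resize(p[130:260,270:430],(800,650),interpolation=2)[:600,:,::-1])
E
```

```text
[ 0.61507623 -0.27885199  0.03590375] [-0.39675078 -0.42029923  0.59833203]
```

View pics/s1.png

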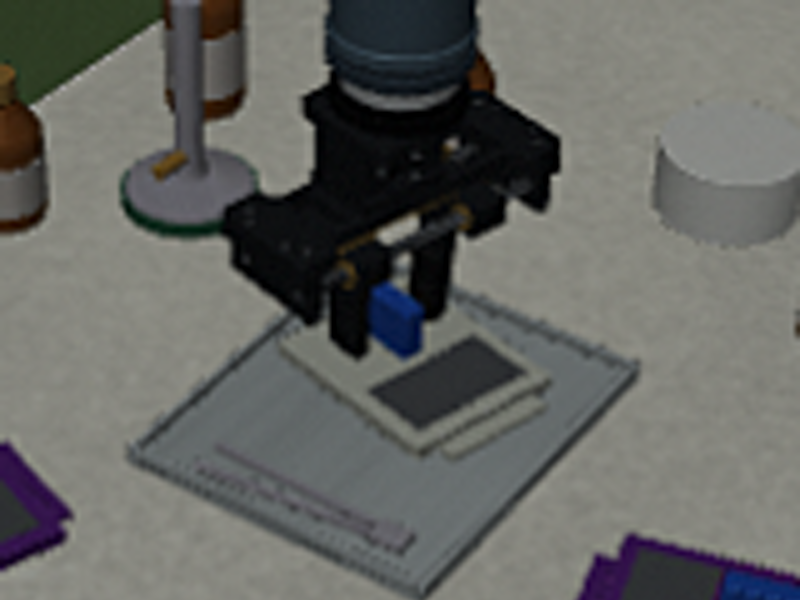

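The fingers straddle the blue bar (crop ~(395,315)), clear of the plate, and the forceps lie well away at (310,495). I'm closing on the bar and lifting.

Request:
servo_tool(
  series=[0, 0, 0, 0, 0, 0, 0, 0, 0, 0, 0, 0, 0, 0, 0, 0, 0, 0, 0, 0, 0, 0, 0, 0],
  grip=255,
  newtons=40,
)

```text
clock: 2.52
tool_pos: [0.6155, -0.2787, 0.0365]
orientation: [-1.943, 2.463, 0.001]
ft_force: [0.1, 1.2, 4.3]
grip_width: 0.0132
```

Request:
servo_tool(
  series=[0, 0, 10, 0, 0, 0, 0, 0, 40, 0, 0, 0, 0, 0, 90, 0, 0, 0, 0, 0, 140, 0, 0, 0, 0, 0, 180, 0, 0, 0],
)

```text
clock: 3.15
tool_pos: [0.6156, -0.279, 0.2192]
orientation: [-1.942, 2.463, -0.001]
ft_force: [0.6, -0.9, -2.4]
grip_width: 0.0136
```

```bash
cat >> h.py <<'E'
BAY=np.array([551.,203.6,100.]); YAW=np.radians(3.3); TC=np.array([0,0,6.5]) # TCP in cover_grip frame
def pose(th,bx,bz,by=0,TC=TC,BAY=BAY):
    "TCP pose (mm) for cover tilted th deg with lip-tip underside at bay (bx,by,bz)"
    Rb=R.from_euler('z',YAW); Rc=Rb*R.from_euler('y',-th,degrees=True)
    t=BAY+Rb.apply([bx,by,bz])+Rc.apply(TC-np.array([-97,0,-26]))
    X=Rc.apply([0,-1,0]); Z=Rc.apply([0,0,-1]); Rt=R.from_matrix(np.c_[X,np.cross(Z,X),Z])
    return t,Rt
def delta(*a,**k):
    t,Rt=pose(*a,**k); s=ctrl.read_state(); 
    return np.round(t-1000*s['tool_pos'],1),np.round((Rt*R.from_rotvec(s['orientation']).inv()).as_rotvec(),4)
E
python3 -c "
from h import *
for a in((0,-72,100),(16,-54,40)): print(pose(*a)[0],delta(*a))"
```

```text
[575.95854542 205.03910067 232.5       ] (array([-39.7, 484.1,  13.3]), array([-0.0031,  0.0039,  0.2931]))
[581.23395373 205.3432788  197.97782863] (array([-34.4, 484.4, -21.2]), array([-0.028 , -0.2752,  0.2908]))
```

Request:
servo_tool(
  series=[-4, 50, 13, 0, 0, 0, -8, 105, 13, 0, 0, 0.1, -13, 160, 13, 0, 0, 0.2, -17, 215, 13, 0, 0, 0.293, -22, 270, 13, 0, 0, 0.293],
)

```text
clock: 3.78
tool_pos: [0.5931, -0.0076, 0.2326]
orientation: [-2.281, 2.152, -0.001]
ft_force: [1.2, 0.2, -1.7]
grip_width: 0.0138
```

Request:
servo_tool(
  series=[-4, 55, 0, 0, 0, 0, -9, 110, 0, 0, 0, 0, -13, 160, 0, 0, 0, 0, -17, 205, 0, 0, 0, 0, -17, 214, 0, 0, 0, 0],
)

```text
clock: 4.4
tool_pos: [0.5747, 0.2108, 0.2329]
orientation: [-2.287, 2.145, 0.002]
ft_force: [1.2, -0.8, -1.6]
grip_width: 0.0135
```

```bash
python3 - <<'E'
from h import *
for n in('side','top'):
    p,d=eyes.snapshot(n); np.savez(f'{n}2.npz',p=p,d=d)
    if n=='side': cv2.imwrite('pics/s2.png',cv2.resize(p[160:370,140:380],(685,600),interpolation=2)[:,:,::-1])
    C=cloud(n,d)*1000; hsv=cv2.cvtColor(p,cv2.COLOR_RGB2HSV)
    m=(hsv[:,:,1]<70)&(hsv[:,:,2]>60)&(C[:,:,2]>193)&(C[:,:,2]<222)
    k,l,s,ce=cv2.connectedComponentsWithStats(m.astype(np.uint8))
    for i in range(1,k):
        if s[i,4]>60:
            P=C[l==i]; print(n,ce[i],s[i],P[:,2].min(),np.median(P[:,2]),cv2.minAreaRect(P[:,:2].astype(np.float32)),cv2.boxPoints(cv2.minAreaRect(P[:,:2].astype(np.float32))).round().tolist())
print(ctrl.read_state()['tool_pos'],ctrl.read_state()['ft_force'],delta(16,-54,40))
E
```

```text
side [351.77692308  62.02307692] [334  58  33  12 130] 214.97686851222753 220.58398613814313 ((865.1070556640625, -639.4954223632812), (106.09523010253906, 74.46005249023438), 5.524909019470215) [[809.0, -608.0], [816.0, -682.0], [921.0, -671.0], [914.0, -597.0]]
side [346.85538462  73.76307692] [332  64  32  17 325] 193.08295198449932 209.90096667930814 ((846.4094848632812, -588.0547485351562), (103.42476654052734, 55.49455642700195), 25.857189178466797) [[788.0, -586.0], [812.0, -636.0], [905.0, -590.0], [881.0, -541.0]]
side [233.03973064 259.82491582] [ 192  232   80   53 1485] 199.79140675840867 210.9208974837591 ((544.5925903320312, 208.09532165527344), (134.87709045410156, 102.87506103515625), 4.265047550201416) [[474.0, 254.0], [481.0, 152.0], [616.0, 162.0], [608.0, 264.0]]
top [557.94283122  86.1923775 ] [ 535   61   50   49 1102] 193.17241554644804 219.0760649703538 ((856.30029296875, -620.0433349609375), (110.1036376953125, 111.59806060791016), 19.992807388305664) [[785.0, -586.0], [824.0, -691.0], [927.0, -654.0], [889.0, -549.0]]
[0.57576564 0.20728784 0.23271922] [ 0.04236972 -0.21883396 -2.2417181 ] (array([  5.5,  -1.9, -34.7]), array([ 0.0131, -0.275 , -0.0031]))
```

View pics/s2.png

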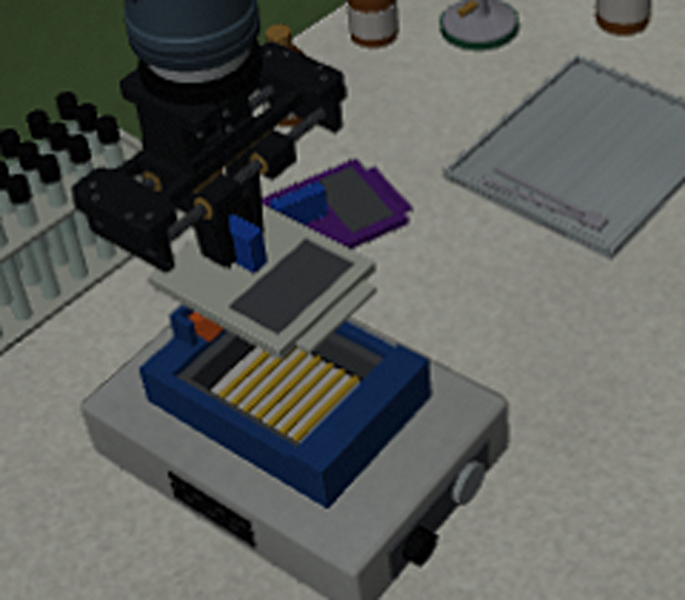

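The cover is held level over the bay (crop (265,290)), lip on the ledge side, and its measured position matches the tool to about 1 mm. The bay reads about (551.4,202.8). Next is the tilt.

```bash
sed -i 's/BAY=np.array(\[551.,203.6/BAY=np.array([551.4,202.8/' h.py; python3 -c "
from h import *
print(delta(16,-53,30))
a=pose(16,-53,30)[0]
for q in((16,-53,2),(16,-64,2)): print(pose(*q)[0]-a)"
```

```text
(array([  6.9,  -2.7, -44.7]), array([ 0.0131, -0.275 , -0.0031]))
[  0.   0. -28.]
[-10.98175998  -0.6332043  -28.        ]
```

Request:
servo_tool(
  series=[3, -2, 0, 0.006, -0.13, 0, 7, -3, -10, 0.013, -0.275, -0.003, 7, -3, -30, 0.013, -0.275, -0.003, 7, -3, -45, 0.013, -0.275, -0.003, 7, -3, -45, 0.013, -0.275, -0.003],
)

```text
clock: 5.12
tool_pos: [0.5827, 0.2026, 0.1866]
orientation: [-2.128, 2.012, -0.282]
ft_force: [0.0, -0.4, -1.6]
grip_width: 0.0137
```

Request:
servo_tool(
  series=[0, 0, -10, 0, 0, 0, 0, 0, -18, 0, 0, 0, 0, 0, -23, 0, 0, 0, 0, 0, -26, 0, 0, 0, 0, 0, -26, 0, 0, 0],
)

```text
clock: 5.75
tool_pos: [0.5827, 0.2027, 0.1606]
orientation: [-2.128, 2.012, -0.282]
ft_force: [0.2, 0.4, -2.1]
grip_width: 0.0136
```

```bash
python3 - <<'E'
from h import *
p,d=eyes.snapshot('side'); np.savez('side3.npz',p=p,d=d)
cv2.imwrite('pics/s3.png',cv2.resize(p[220:340,170:310],(700,600),interpolation=2)[:,:,::-1])
print(ctrl.read_state()['tool_pos'],ctrl.read_state()['ft_force'],delta(16,-53,2))
E
```

```text
[0.58271807 0.20263483 0.16070057] [-0.13712449 -0.05327613 -2.47414034] (array([-0.1,  2. , -0.7]), array([ 0.0017, -0.002 ,  0.0019]))
```

View pics/s3.png

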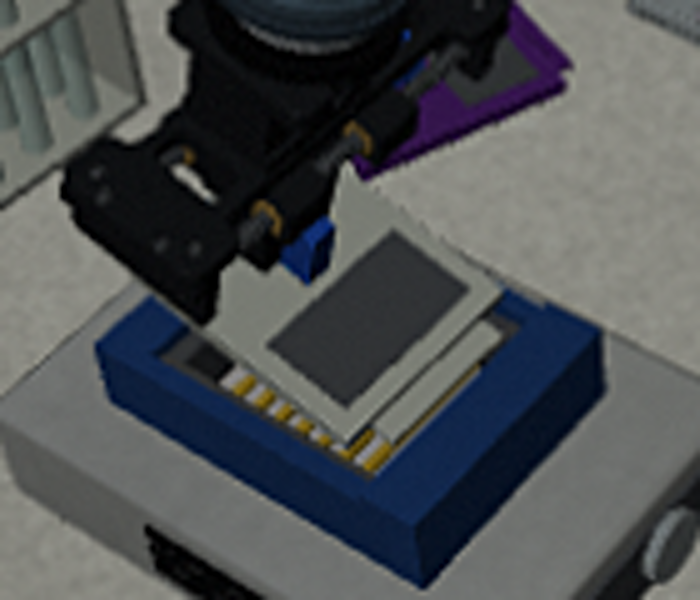

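```bash
cat > c.py <<'E'
from h import *
p,d=eyes.snapshot('side'); C=cloud('side',d)*1000; hsv=cv2.cvtColor(p,cv2.COLOR_RGB2HSV)
Q=R.from_euler('z',-YAW).apply((C-BAY).reshape(-1,3)).reshape(C.shape)
blue=(cv2.inRange(hsv,(105,120,30),(125,255,255))>0)&(Q[:,:,2]>4)&(Q[:,:,2]<16)&(abs(Q[:,:,0])<100)&(abs(Q[:,:,1])<80)
B=Q[blue]; f=B[B[:,0]<-65]
white=(hsv[:,:,1]<60)&(hsv[:,:,2]>90)&(Q[:,:,2]>1)&(Q[:,:,2]<60)&(abs(Q[:,:,0])<75)&(abs(Q[:,:,1])<70)
W=Q[white]
for x0 in(-80,-75,-70): 
    s=f[abs(f[:,0]-x0)<3]; print('frame',x0,len(s),s[:,1].min().round(1),s[:,1].max().round(1))
for x0 in(-53,-48,-35,-20,0,20):
    s=W[abs(W[:,0]-x0)<4]; print('cover',x0,len(s),s[:,1].min().round(1),s[:,1].max().round(1),s[:,2].mean().round(1)) if len(s) else 0
a=B[abs(B[:,1])<35]; a=a[a[:,0]<0]; print('ledge x',a[:,0].min(),a[:,0].max(),'lip x',W[abs(W[:,1])<25][:,0].min())
s=ctrl.read_state(); print(s['tool_pos'],s['ft_force'])
E
python3 c.py
```

```text
frame -80 141 -58.5 63.7
frame -75 149 -59.4 63.1
frame -70 137 -61.0 64.0
cover -53 59 -60.1 31.9 9.3
cover -48 113 -60.0 32.8 9.5
cover -35 130 -53.2 47.5 18.6
cover -20 40 -53.7 46.4 23.1
cover 0 35 -53.2 47.4 28.7
cover 20 131 -53.5 46.7 34.7
ledge x -90.77619371992184 -58.98579463951284 lip x -61.13268495614848
[0.58274896 0.20263557 0.160794  ] [-0.09679584  0.27904486 -1.73276186]
```

Request:
servo_tool(
  series=[0, 4, -1, 0, 0, 0, 0, 4, -1.5, 0, 0, 0, -2, 4, -1.5, 0, 0, 0, -4, 4, -1.5, 0, 0, 0, -6, 4, -1.5, 0, 0, 0],
)

```text
clock: 6.48
tool_pos: [0.5765, 0.2066, 0.1593]
orientation: [-2.127, 2.012, -0.282]
ft_force: [0.5, -0.2, -2.1]
grip_width: 0.0142
```

Request:
servo_tool(
  series=[-1.5, 0, 0, 0, 0, 0, -3, 0, 0, 0, 0, 0, -4, 0, 0, 0, 0, 0, -4, 0, 0, 0, 0, 0],
)

```text
clock: 6.98
tool_pos: [0.5725, 0.2066, 0.1593]
orientation: [-2.128, 2.012, -0.282]
ft_force: [-0.3, -0.8, -2.5]
grip_width: 0.0137
```

Request:
servo_tool(
  series=[-1, 0, 0, 0, 0, 0, -2, 0, 0, 0, 0, 0, -2, 0, 0, 0, 0, 0],
)

```text
clock: 7.35
tool_pos: [0.5704, 0.2066, 0.1593]
orientation: [-2.128, 2.012, -0.282]
ft_force: [1.0, -0.4, -1.8]
grip_width: 0.0139
```

Request:
servo_tool(
  series=[-1, 0, 0, 0, 0, 0, -2, 0, 0, 0, 0, 0, -2, 0, 0, 0, 0, 0],
)

```text
clock: 7.72
tool_pos: [0.5685, 0.2066, 0.1593]
orientation: [-2.127, 2.011, -0.282]
ft_force: [1.2, 0.2, -3.5]
grip_width: 0.0132
```

```bash
python3 c.py; python3 - <<'E'
from h import *
p,d=eyes.snapshot('side')
cv2.imwrite('pics/s4.png',cv2.resize(p[240:340,180:300],(720,600),interpolation=2)[:,:,::-1])
E
```

```text
frame -80 142 -59.0 64.3
frame -75 143 -58.5 63.7
frame -70 141 -59.3 64.0
cover -53 173 -61.6 52.4 15.6
cover -48 124 -60.6 52.3 16.9
cover -35 46 -60.9 52.6 20.1
cover -20 39 -47.7 52.1 25.1
cover 0 153 -47.8 52.5 31.3
cover 20 71 -49.2 50.6 36.8
ledge x -90.67445391144348 -59.94282169971644 lip x -61.37786029700394
[0.56853357 0.20661634 0.1592962 ] [ 0.04158455 -0.70421611 -3.40359188]
```

View pics/s4.png

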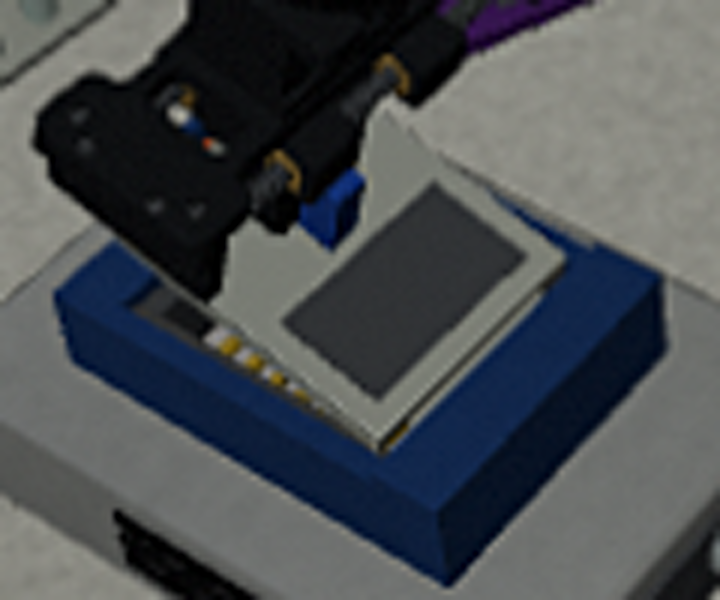

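The lip has gone under the ledge: the plate edge sits against it at (470,350), and cover and frame centres both read +2.3 mm in y. Next I lower the tilt about the tip and slide further in.

```bash
cat >> h.py <<'E'
def now():
    s=ctrl.read_state(); Rt=R.from_rotvec(s['orientation']); M=Rt.as_matrix(); Rc=np.c_[-M[:,2]*0,-M[:,0],-M[:,2]]; Rc[:,0]=np.cross(Rc[:,1],Rc[:,2])
    tip=R.from_euler('z',-YAW).apply(1000*s['tool_pos']+Rc@(np.array([-97,0,-26])-TC)-BAY)
    th=np.degrees(np.arctan2(Rc[2,0],np.hypot(*Rc[:2,0]))); return th,tip
E
cat > d.py <<'E'
from h import *
import sys
th,t=now(); print('tilt',round(th,2),'tip',t.round(2),ctrl.read_state()['ft_force'].round(1))
for a in sys.argv[1:]:
    q=[float(x) for x in a.split(',')]; print(a,*delta(*q,by=t[1]))
E
python3 d.py 13,-67,1.2 10,-67,1.2 10,-70,1.2 10,-73,1.2
```

```text
tilt 15.89 tip [-67.1    2.9    1.45] [ 1.4  0.3 -2.8]
13,-67,1.2 [ 2.9  0.2 -4.6] [-0.0013  0.0505  0.0018]
10,-67,1.2 [ 5.6  0.4 -9.2] [-0.0043  0.1027  0.0018]
10,-70,1.2 [ 2.6  0.2 -9.2] [-0.0043  0.1027  0.0018]
10,-73,1.2 [-0.4  0.  -9.2] [-0.0043  0.1027  0.0018]
```

Request:
servo_tool(
  series=[1.4, 0, -2.3, 0, 0.025, 0, 2.9, 0, -4.6, -0.001, 0.05, 0.001, 4.2, 0, -7, -0.003, 0.078, 0.001, 5, 0, -9.2, -0.004, 0.103, 0.002, 4.6, 0, -9.2, -0.004, 0.103, 0.002],
)

```text
clock: 8.45
tool_pos: [0.5731, 0.2065, 0.1498]
orientation: [-2.189, 2.067, -0.179]
ft_force: [-1.6, 0.2, -0.5]
grip_width: 0.0138
```

Request:
servo_tool(
  series=[-0.7, 0, 0, 0, 0, 0, -1.5, 0, 0, 0, 0, 0, -1.5, 0, 0, 0, 0, 0],
)

```text
clock: 8.82
tool_pos: [0.5715, 0.2066, 0.1498]
orientation: [-2.189, 2.066, -0.179]
ft_force: [0.6, 0.2, -1.5]
grip_width: 0.0137
```

```bash
python3 d.py
```

```text
tilt 9.93 tip [-69.62   2.64   1.1 ] [ 0.6  0.2 -1.5]
```

Still free. I'm creeping further in until I feel contact.

Request:
servo_tool(
  series=[-0.7, 0, 0, 0, 0, 0, -1.5, 0, 0, 0, 0, 0, -1.5, 0, 0, 0, 0, 0],
)

```text
clock: 9.2
tool_pos: [0.57, 0.2066, 0.1498]
orientation: [-2.189, 2.066, -0.179]
ft_force: [0.8, 0.4, -2.4]
grip_width: 0.0139
```

Request:
servo_tool(
  series=[-0.7, 0, 0, 0, 0, 0, -1, 0, 0, 0, 0, 0, -1, 0, 0, 0, 0, 0],
)

```text
clock: 9.57
tool_pos: [0.5694, 0.2067, 0.1501]
orientation: [-2.188, 2.066, -0.18]
ft_force: [1.0, -0.3, -2.9]
grip_width: 0.0134
```

```bash
python3 d.py
```

```text
tilt 9.99 tip [-71.65   2.92   1.24] [ 1.  -0.3 -2.9]
```

```bash
python3 d.py 8,-70.8,0.8 6,-70.8,0.6 4,-70.8,0.4 2,-70.8,.2 0,-70.8,0
```

```text
tilt 9.99 tip [-71.65   2.92   1.24] [ 1.  -0.3 -2.9]
8,-70.8,0.8 [ 2.5  0.2 -3.6] [-0.0027  0.0346 -0.0001]
6,-70.8,0.6 [ 4.   0.3 -7. ] [-0.0047  0.0694 -0.0001]
4,-70.8,0.4 [  5.4   0.3 -10.5] [-6.800e-03  1.042e-01 -1.000e-04]
2,-70.8,.2 [  6.7   0.4 -14. ] [-0.0088  0.1391 -0.    ]
0,-70.8,0 [  7.9   0.5 -17.6] [-0.0108  0.1739 -0.    ]
```

Request:
servo_tool(
  series=[1.2, 0.1, -1.8, -0.001, 0.017, 0, 2.5, 0.2, -3.6, -0.003, 0.035, 0, 3.2, 0.2, -5.3, -0.004, 0.052, 0, 4, 0.3, -7, -0.005, 0.069, 0, 4, 0.3, -7, -0.005, 0.069, 0],
  newtons=60,
)

```text
clock: 10.2
tool_pos: [0.5733, 0.207, 0.1427]
orientation: [-2.228, 2.104, -0.11]
ft_force: [-2.0, 0.1, 0.4]
grip_width: 0.0138
```

```bash
python3 c.py|tail -9; python3 d.py 4,-70.8,0.4 2,-70.8,.2 0,-70.8,0
```

```text
frame -70 142 -61.9 64.1
cover -53 157 -61.2 52.5 12.8
cover -48 83 -60.6 52.0 12.7
cover -35 38 -60.9 53.0 13.9
cover -20 33 -47.2 52.5 15.8
cover 0 143 -59.6 52.3 18.2
cover 20 89 -60.9 51.8 20.4
ledge x -91.29490177709705 -60.56018120464169 lip x -60.27203873828074
[0.57311323 0.20706659 0.14274622] [-2.32213535  0.57352202  0.7320544 ]
tilt 5.97 tip [-71.17   2.99   0.34] [-2.3  0.6  0.7]
4,-70.8,0.4 [ 1.8  0.1 -3.2] [-0.0017  0.0343 -0.0001]
2,-70.8,.2 [ 3.1  0.2 -6.7] [-0.0037  0.0691 -0.0001]
0,-70.8,0 [  4.3   0.2 -10.2] [-5.70e-03  1.04e-01 -1.00e-04]
```

Request:
servo_tool(
  series=[0.8, 0.1, -1.6, -0.001, 0.017, 0, 1.6, 0.1, -3.2, -0.002, 0.034, 0, 1.6, 0.1, -3.2, -0.002, 0.034, 0],
)

```text
clock: 10.62
tool_pos: [0.5745, 0.207, 0.139]
orientation: [-2.248, 2.122, -0.073]
ft_force: [-2.5, 0.5, -0.7]
grip_width: 0.0131
```

Request:
servo_tool(
  series=[0.6, 0, -1.7, -0.001, 0.017, 0, 1.3, 0.1, -3.5, -0.002, 0.035, 0, 1.3, 0.1, -3.5, -0.002, 0.035, 0],
)

```text
clock: 11.0
tool_pos: [0.5758, 0.207, 0.1351]
orientation: [-2.267, 2.141, -0.035]
ft_force: [-2.4, -0.0, -1.7]
grip_width: 0.0132
```

```bash
python3 c.py|tail -9; python3 d.py 1,-70.8,.1 0,-70.8,0
```

```text
frame -70 145 -59.4 64.2
cover -53 159 -60.3 52.0 11.1
cover -48 88 -59.5 52.1 11.2
cover -35 34 -61.0 52.5 11.0
cover -20 33 -61.7 52.2 11.2
cover 0 127 -59.9 52.1 12.5
cover 20 88 -58.6 52.7 12.9
ledge x -90.3122810588589 -60.748577717127596 lip x -58.51040602382799
[0.57572351 0.20704147 0.13510389] [-3.02177524  0.56466095 -1.73144618]
tilt 1.88 tip [-71.35   2.84  -0.57] [-3.   0.6 -1.7]
1,-70.8,.1 [ 1.1  0.1 -0.8] [-0.0003  0.0154  0.0003]
0,-70.8,0 [ 1.7  0.1 -2.6] [-0.0013  0.0329  0.0003]
```

Request:
servo_tool(
  series=[0.6, 0, -1.3, -0.001, 0.016, 0, 1.3, 0.1, -2.6, -0.001, 0.033, 0, 1.3, 0.1, -2.6, -0.001, 0.033, 0],
)

```text
clock: 11.42
tool_pos: [0.5771, 0.207, 0.1326]
orientation: [2.283, -2.156, -0.002]
ft_force: [-3.5, -1.0, 0.6]
grip_width: 0.0134
```

```bash
python3 c.py|tail -9; python3 d.py 0,-70.8,0
```

```text
frame -70 141 -59.0 63.3
cover -53 147 -60.8 52.4 11.0
cover -48 91 -61.3 52.4 10.8
cover -35 34 -62.3 51.8 10.5
cover -20 33 -61.0 51.9 10.5
cover 0 130 -59.6 52.0 10.8
cover 20 89 -61.1 52.3 10.4
ledge x -90.42385678417747 -60.51869200216255 lip x -59.25064250249686
[0.57709606 0.20697428 0.13260894] [-5.02214677 -1.22331381  0.22755713]
tilt -0.05 tip [-71.13   2.72   0.19] [-5.  -1.2  0.2]
0,-70.8,0 [ 0.3  0.1 -0.1] [-0.0001 -0.0008  0.0003]
```

Request:
servo_tool(
  series=[0, 0, -0.6, -0.001, 0.01, 0, 0, 0, -1.2, -0.001, 0.02, 0, 0, 0, -1.2, -0.001, 0.02, 0],
)

```text
clock: 11.85
tool_pos: [0.5775, 0.207, 0.1329]
orientation: [2.273, -2.147, -0.022]
ft_force: [-7.9, -2.6, 12.1]
grip_width: 0.0133
```

```bash
python3 d.py 0,-70.8,0; python3 - <<'E'
from h import *
p,d=eyes.snapshot('side'); q,_=eyes.snapshot('top')
cv2.imwrite('pics/s5.png',np.hstack([cv2.resize(p[240:340,180:260],(400,500),interpolation=2),cv2.resize(q[195:295,195:275],(400,500),interpolation=2)])[:,:,::-1])
E
```

```text
tilt -1.18 tip [-71.36   2.73   2.41] [-7.9 -2.6 12.1]
0,-70.8,0 [-0.1  0.  -0.4] [ 0.001  -0.0206  0.0005]
```

View pics/s5.png

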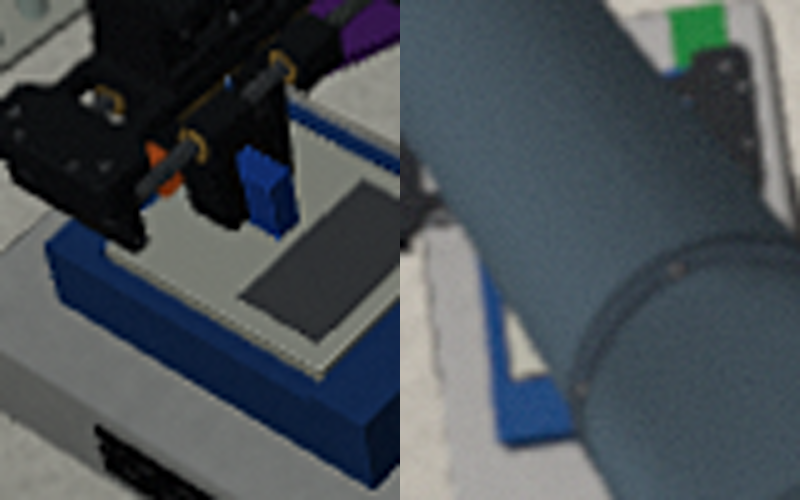

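The plate looks down between the walls at (250,270), and 12 N down meets the seat. I'm relieving the side load to tell the latch from the far wall.

Request:
servo_tool(
  series=[-0.5, 0, 0, 0, -0.01, 0, -1, 0, 0, 0.001, -0.02, 0, -1, 0, 0, 0.001, -0.02, 0],
)

```text
clock: 12.32
tool_pos: [0.5768, 0.2071, 0.1328]
orientation: [-2.284, 2.157, -0.0]
ft_force: [-1.3, -0.0, -2.4]
grip_width: 0.0136
```

```bash
cat > l.py <<'E'
from h import *
p,d=eyes.snapshot('side'); C=cloud('side',d)*1000; hsv=cv2.cvtColor(p,cv2.COLOR_RGB2HSV)
Q=R.from_euler('z',-YAW).apply((C-BAY).reshape(-1,3)).reshape(C.shape)
for nm,a in(('before',np.load('side0.npz')),('now',None)):
    pp,dd=(a['p'],a['d']) if a is not None else (p,d)
    QQ=R.from_euler('z',-YAW).apply((cloud('side',dd)*1000-BAY).reshape(-1,3)).reshape(C.shape); h=cv2.cvtColor(pp,cv2.COLOR_RGB2HSV)
    m=(cv2.inRange(h,(3,150,80),(16,255,255))>0)&(QQ[:,:,0]>40)&(QQ[:,:,0]<90)&(abs(QQ[:,:,1])<30)
    O=QQ[m]; v,u=np.nonzero(m)
    if len(O): print(nm,len(O),'x',np.percentile(O[:,0],[5,50,95]).round(1),'z',np.percentile(O[:,2],[5,50,95]).round(1),'px',u.min(),u.max(),v.min(),v.max(), 'x@z>24',np.median(O[O[:,2]>24][:,0]).round(1),'x@z<20',np.median(O[O[:,2]<20][:,0]).round(1))
E
python3 l.py; python3 d.py 0,-70.8,0
```

```text
before 150 x [58.4 64.3 74.8] z [14.1 24.8 29.3] px 207 222 263 278 x@z>24 67.7 x@z<20 59.9
now 16 x [57.2 63.6 69.2] z [11.4 25.6 29.2] px 210 216 269 278 x@z>24 65.1 x@z<20 58.3
tilt 0.02 tip [-71.39   2.85   0.3 ] [-0.3 -0.1 -3.1]
0,-70.8,0 [ 0.6  0.1 -0.3] [-0.0003  0.0003  0.0004]
```

Request:
servo_tool(
  series=[0, 0, 0, 0, 0, 0, 0, 0, 0, 0, 0, 0, 0, 0, 0, 0, 0, 0],
  grip=130,
)

```text
clock: 12.75
tool_pos: [0.5772, 0.2071, 0.1331]
orientation: [-2.283, 2.156, -0.001]
ft_force: [0.9, -0.6, 0.2]
grip_width: 0.0414
```

Request:
servo_tool(
  series=[0, 0, 30, 0, 0, 0, 0, 0, 80, 0, 0, 0, -40, 0, 130, 0, 0, 0, -100, -10, 140, 0, 0, 0, -150, -20, 140, 0, 0, 0],
)

```text
clock: 13.38
tool_pos: [0.426, 0.1873, 0.2744]
orientation: [-2.282, 2.154, -0.002]
ft_force: [0.7, -0.4, -0.0]
grip_width: 0.0433
```

```bash
python3 l.py; python3 c.py | tail -9; python3 - <<'E'
from h import *
p,d=eyes.snapshot('side'); q,_=eyes.snapshot('top')
cv2.imwrite('pics/s6.png',np.hstack([cv2.resize(p[250:340,180:295],(500,392),interpolation=2),cv2.resize(q[200:290,200:269],(300,392),interpolation=2)])[:,:,::-1])
E
```

```text
before 150 x [58.4 64.3 74.8] z [14.1 24.8 29.3] px 207 222 263 278 x@z>24 67.7 x@z<20 59.9
now 117 x [58.9 65.5 74.8] z [13.7 26.3 29.6] px 206 218 263 278 x@z>24 68.3 x@z<20 60.4
frame -70 141 -59.1 63.2
cover -53 150 -60.4 51.8 10.7
cover -48 92 -59.7 52.2 10.4
cover -35 32 -61.7 52.2 10.7
cover -20 33 -48.4 53.3 10.4
cover 0 129 -60.2 51.7 11.0
cover 20 97 -59.3 52.0 10.7
ledge x -90.84868737970791 -59.643154179478906 lip x -59.448322156368945
[0.42245126 0.18588165 0.27292501] [ 0.80954623  0.00142421 -0.61953857]
```

View pics/s6.png

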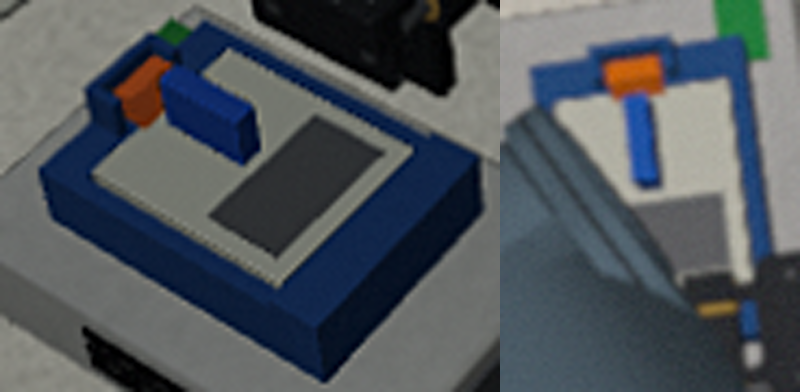

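The plate lies level at 10.4–11.0 mm along its length, and the latch nose overlaps the far edge at (140,105) left and (635,90) right. The latch is within 1 mm of its sprung-out position, and the robot is clear. I'm handing in.

```bash
python3 -c "
from h import *
print(ctrl.read_state()['clock'],workorder.close_job())"
```

```text
the job is handed in; nothing more can be done
13.575 None
```

The white cover is back on the filter unit, with its lip under the blue ledge and the orange latch over its far edge. I let go and handed the job in at 13.6 s.

I gripped the cover by its blue bar, hooked the lip under the ledge at a 16° tilt, felt a light contact of about 3 N, and swung it down flat.

**Last checks:**
- **Cover:** after release the plate lay level, with its top 10.4–11.0 mm above the seat along its length; 10 mm is expected.
- **Latch:** its nose overlapped the far edge in both views. It read about 0.5 mm from its sprung-out position, against 3–6 mm if it had still been held back.
- **Force:** the highest wrist reading I saw was about 12 N down and 8 N sideways, in the final press onto the seat. I relieved that before letting go.
- **Surroundings:** no move went near the forceps or bottles. I did not measure their positions again at the end.

**Disagreement:** the two cameras differed by about 3 mm across the bay. I centred the cover with the side view, which showed both cover and frame. I did not tug on the cover to test the latch.

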